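Stick the next tile onto the drying stack

ROBOT

A 6-joint arm with a two-finger parallel gripper is mounted at the origin on the work surface. World frame = base frame: x ahead of the robot, y to its left, z up, the work surface at z = 0. Lengths are in m, angles in rad, forces in N, time in s.
With the tool pointing down it reaches from about 0.35 to 0.775 m from the base axis. Payload 5.5 kg.
Tool frame: the origin (TCP) lies at the very end of the fingers, on their centre line; the grasp point (between the pads) lies 19 mm behind it (env.grip_point_offset is the distance from the TCP to the grasp point, in m); z points along the fingers, y is the line along which they close (so a half turn about z gives the same grasp; the last joint's range is limited). The gripper opens to 85 mm and grips with 20 to 120 N. Pads are 22 mm wide; open, the fingers measure 114 mm over their backs; the gripper's body (76 mm by 85 mm) begins 54 mm behind the grasp point. The pads swing forward as they close: fully open they stand 13 mm farther back than shut.
Start: joints at [1.167, 0.313, 0.046, 1.304, 0, 1.431], TCP at [0.15, 0.555, 0.231] pointing down, gripper open.
Joint ranges: [-2.76, 2.76], [-0.86, 1.69], [-1.03, 1.26], [-2.2, 2.34], [-1.47, 1.5], [-3.14, 3.14]. Speed limits (rad/s): [2.57, 2.57, 3.14, 3.14, 3.14, 3.14].

INTERFACE

Orientations are given as a unit quaternion [w, x, y, z].
In Python, from workcell import sensors, imaging, workorder, env gives the robot as it stands.
- The arm moves only by the shell command python3 -m handwheel 'ROWS' [FORCE]. ROWS is JSON, a list of rows, each a list of 5 numbers: the shift along the tool's x, y, z in mm, then the turn about the tool's z in rad, then the opening, from 0 (shut) to 1 (fully open). A call has 1 to 8 rows; each row is the pose to reach, as a shift and turn from the pose commanded when the call began, along the tool's axes at that moment; what a row does not reach only later rows make up. A row lasts 1/10 s, in which the tool goes at most 50 mm and 8.59 degrees, less where a joint would pass 70% of its speed; a pose out of reach is approached as far as the arm can. A call with a gripper value outside its range is refused whole. The fingers move at their own pace and stop on an object; FORCE is the grip in N (left out, the last holds). Time passes only in rows, so rows that repeat a pose let the fingers close. It gives the time, the measured TCP pose, the force, the opening and the grip force at its end, in the units of the state.
- sensors.get_state(): the state, without advancing time (a new reading comes with each control period).
- imaging.read_camera(name): name is "side" or "top" or "wrist"; returns a dict with "color" (400x640x3 uint8, blue, green, red), "z_map" (400x640 float32, m along the optical axis (not along the pixel's ray), 0 where there is no reading), "fx", "fy", "cx", "cy" (pixels), "xyz" and "rotation" of the camera in the world. Camera axes: x right, y down, z forward; pixel columns grow to the right and rows downward; lengths in m; the calibration is good to about 2 mm. A picture is of the moment at which its call begins.
- workorder.hand_in(): hands the job in; it is judged then, once.
The state is a dict: "clock": time; "joint_pos": joint angles; "qvel": joint speeds; "tau": joint torques, N m; "tcp_pos": TCP position; "orientation": TCP orientation; "wrist_force": force on the tool from outside, world axes, zero at the start; "ft_torque": the same for the moment, N m; "finger_gap": finger opening in m; "grip_force": force on a finger pad.
Only numpy, scipy, OpenCV 4.12 (cv2) and the standard library are available. Lean on these libraries where they do the work, as an engineer would, in place of code of your own. Each camera call takes 0.05 s, during which the arm holds its last target. There are 200 camera calls.

TASK

Carry on the drying stack of tiles: first lay the two loose square sticks crosswise on its top tile, each centred directly above one of the sticks below, then take the tile from the sloped rest and lay it, lined face up, on the two sticks, squarely over the tile beneath. Lower it gently rather than letting it drop, do not shift the tile that is already there, and leave the other things on the table where they are.

Things in the scene. Friction and masses are not known exactly. Their poses are not given: they have to be found in the camera images.
- stick_a_mid (a point): centre of a loose square spacer stick of medium-brown wood, 130 x 20 x 20 mm, about 35 g, lying flat on the table. Its x axis runs along its length, z up. The two loose sticks are alike and either may go in either place
- stick_b_mid (a point): centre of the other loose spacer stick, same size; axes the same
- tile_mid (a point): centre of the next tile: grey unglazed clay, 180 x 56 x 16 mm, about 0.3 kg, fine dark zigzag lines on its upper face. It lies on the sloped rest at 33 degrees. x axis along its length (up the slope), y along its width (level), z out of the lined face. The plank beneath is 38 mm wide, so the tile overhangs it 9 mm along both long sides; a 12 mm lip stops its lower end
- stack_tile_mid (a point): centre of the top tile of the stack, same size as the next tile, lying level and loose on the two lower sticks, lined face up. x axis along its length, z up. Its upper face is 8 mm above this point, 70 mm above the table
- low_stick_near (a point): centre of one of the two sticks already in the stack (fixed), under the top tile; 130 x 20 x 20 mm, 44 mm above the table, centred across the tile and sticking out 37 mm at each long side of it. Its y axis runs along the stick, x along the tile's length, z up. A loose stick lying in its right place has its centre 36 mm above this point
- low_stick_far (a point): centre of the other stick already in the stack, 110 mm from the first along the tile's length; same size and axes
- stack: the stack: plywood board 210 x 150 x 18 mm fixed to the table, on it one tile, then the two lower sticks, then the loose top tile. Origin: on the table under the stack's centre; x along the tiles' length
- rest: the fixed sloped wooden rest, base 190 x 90 x 14 mm, up to about 130 mm high, plank sloping up at 33 degrees along its x axis (low end at -x, roughly towards the robot's right). Origin: on the table, centre of the base
- slip: bystander: thin flat light-wood slip 110 x 34 x 6 mm, lying in the row with the two loose sticks; too thin to be a spacer. Origin: centre of its underside, x along its length
- bisque_cup: bystander: terracotta cup, 72 mm across, 70 mm high; origin: centre of underside
- glaze_jar: bystander: clear jar with white cap, 70 mm across, 80 mm high; origin: centre of underside
- sanding_block: bystander: dark block 90 x 55 x 30 mm; origin: centre of underside
- brush: bystander: paint brush lying flat; origin on its underside
- bowl: bystander: grey bowl 110 mm across, 50 mm high; origin: centre of underside
- glaze_pot: bystander: white pot with red cap, 80 mm across, 75 mm high; origin: centre of underside
Things that resemble listed ones, but are neither listed nor needed, are in the scene too. Leave any pink or turquoise look-alike of the part that bears tile_mid alone.

How it is judged:
On the way:
1. both loose sticks lie on the stack's top tile, each above one of the lower sticks, and are let go, with the new tile not yet on them (((x of stick_a_mid in the frame of low_stick_near between -0.015 and 0.015 m and y of stick_a_mid in the frame of low_stick_near between -0.02 and 0.02 m and z of stick_a_mid in the frame of low_stick_near between 0.031 and 0.041 m and angle between the x axis of stick_a_mid and the y axis of low_stick_near, either way round below 0.2 rad and x of stick_b_mid in the frame of low_stick_far between -0.015 and 0.015 m and y of stick_b_mid in the frame of low_stick_far between -0.02 and 0.02 m and z of stick_b_mid in the frame of low_stick_far between 0.031 and 0.041 m and angle between the x axis of stick_b_mid and the y axis of low_stick_far, either way round below 0.2 rad) or (x of stick_a_mid in the frame of low_stick_far between -0.015 and 0.015 m and y of stick_a_mid in the frame of low_stick_far between -0.02 and 0.02 m and z of stick_a_mid in the frame of low_stick_far between 0.031 and 0.041 m and angle between the x axis of stick_a_mid and the y axis of low_stick_far, either way round below 0.2 rad and x of stick_b_mid in the frame of low_stick_near between -0.015 and 0.015 m and y of stick_b_mid in the frame of low_stick_near between -0.02 and 0.02 m and z of stick_b_mid in the frame of low_stick_near between 0.031 and 0.041 m and angle between the x axis of stick_b_mid and the y axis of low_stick_near, either way round below 0.2 rad)) and contact force between the fingers and stick_a below 0.2 N and contact force between the fingers and stick_b below 0.2 N and contact force between tile and stick_a below 0.1 N and contact force between tile and stick_b below 0.1 N), for 0.2 s.
At the end, for the whole second after the job is handed in: Each loose stick lies on the stack tile above a lower stick (15 mm along the tile, 20 mm across, 0.2 rad); the new tile rests still on both, lined face up, level (0.05 rad), centred within 18 mm and 0.15 rad of the tile beneath, which has shifted under 12 mm (((x of stick_a_mid in the frame of low_stick_near between -0.015 and 0.015 m and y of stick_a_mid in the frame of low_stick_near between -0.02 and 0.02 m and z of stick_a_mid in the frame of low_stick_near between 0.031 and 0.041 m and angle between the x axis of stick_a_mid and the y axis of low_stick_near, either way round below 0.2 rad and x of stick_b_mid in the frame of low_stick_far between -0.015 and 0.015 m and y of stick_b_mid in the frame of low_stick_far between -0.02 and 0.02 m and z of stick_b_mid in the frame of low_stick_far between 0.031 and 0.041 m and angle between the x axis of stick_b_mid and the y axis of low_stick_far, either way round below 0.2 rad) or (x of stick_a_mid in the frame of low_stick_far between -0.015 and 0.015 m and y of stick_a_mid in the frame of low_stick_far between -0.02 and 0.02 m and z of stick_a_mid in the frame of low_stick_far between 0.031 and 0.041 m and angle between the x axis of stick_a_mid and the y axis of low_stick_far, either way round below 0.2 rad and x of stick_b_mid in the frame of low_stick_near between -0.015 and 0.015 m and y of stick_b_mid in the frame of low_stick_near between -0.02 and 0.02 m and z of stick_b_mid in the frame of low_stick_near between 0.031 and 0.041 m and angle between the x axis of stick_b_mid and the y axis of low_stick_near, either way round below 0.2 rad)) and horizontal distance between tile_mid and stack_tile_mid below 0.018 m and angle between the x axis of tile_mid and the x axis of stack_tile_mid, either way round below 0.15 rad and angle between tile_mid's own z axis and vertical below 0.05 rad and z of tile_mid in the frame of stack_tile_mid between 0.031 and 0.042 m and contact force between tile and stick_a above 0.15 N and contact force between tile and stick_b above 0.15 N and linear speed of tile below 0.02 m/s and distance of stack_tile_mid from where it was at the start of the episode below 0.012 m); the robot touches nothing.
It fails at once if the new tile falls freely (moves faster than 0.5 m/s with no finger touching it, as after a drop of more than about 13 mm) (linear speed of tile above 0.5 m/s and contact force between the fingers and tile below 0.05 N).
It fails at once if the stack's top tile is shifted more than 20 mm (distance of stack_tile_mid from where it was at the start of the episode above 0.02 m).
It fails at once if another thing on the table is moved more than 30 mm (distance of any of slip, bisque_cup, glaze_jar, sanding_block, brush, bowl, glaze_pot from where it was at the start of the episode above 0.03 m).
It also fails if it takes over 67 s, if anything falls off the work surface, if the arm or the gripper's body presses on something with over 40 N, if the wrist force passes 120 N, or if a joint passes its speed limit or range.

## Working session

There is one attempt and no reset: what is moved stays moved. The work goes in short steps, Python scripts to look and compute and a shell command to move; the robot and the scene stay as the last step left them, time stands still between calls to the robot, and variables do not carry over. Pictures are saved under pics/ and viewed, at most 10 in all, crops included, and the job is handed in when it is done.

```bash
mkdir -p pics; ls
cat > h.py <<'E'
import numpy as np, cv2
from workcell import sensors, imaging
def cloud(c):
    v,u=np.mgrid[0:400,0:640]; z=c["z_map"]
    p=np.stack([(u-c["cx"])/c["fx"]*z,(v-c["cy"])/c["fy"]*z,z],-1)
    R=np.array(c["rotation"]); R=R if R.shape==(3,3) else None
    return p@R.T+np.array(c["xyz"])
E
python3 - <<'E'
from h import *
for n in("top","side"):
    c=imaging.read_camera(n); cv2.imwrite(f"pics/{n}0.png",c["color"]); np.savez(f"{n}0.npz",**c)
    print(n,c["fx"],c["cx"],c["cy"],c["xyz"],np.round(c["rotation"],3))
print(sensors.get_state())
E
```

```text
pics
top 405.45920397950556 316.5587331959269 199.87986851418844 [0.41103409 0.00495613 1.17518934] [-0.022  0.717 -0.696  0.023]
side 372.0393960873607 323.0457843426029 204.88189882009658 [ 0.33924009 -0.81698668  0.82634957] [-0.411  0.908 -0.069  0.035]
{'clock': 0.1, 'joint_pos': array([1.16739927e+00, 3.13928794e-01, 4.51008626e-02, 1.30362083e+00,
       9.33427531e-06, 1.43120174e+00]), 'qvel': array([-0.0005831 , -0.00039473,  0.00154515,  0.00027872, -0.00056765,
        0.0010942 ]), 'tau': array([ 1.84334465e-03, -4.81726277e+01,  2.99244654e+01,  1.27304738e-02,
       -1.83504580e-04, -5.85214011e-08]), 'tcp_pos': array([0.14975451, 0.55468022, 0.23049945]), 'orientation': array([-2.26065717e-04,  1.31519057e-01,  9.91313298e-01, -7.94704043e-04]), 'wrist_force': array([-0.14244611, -0.09255308, -0.60502623]), 'ft_torque': array([ 0.01480483, -0.03613555,  0.03509025]), 'grip_force': 0.0, 'finger_gap': 0.08517412741100207}
```

View pics/top0.png

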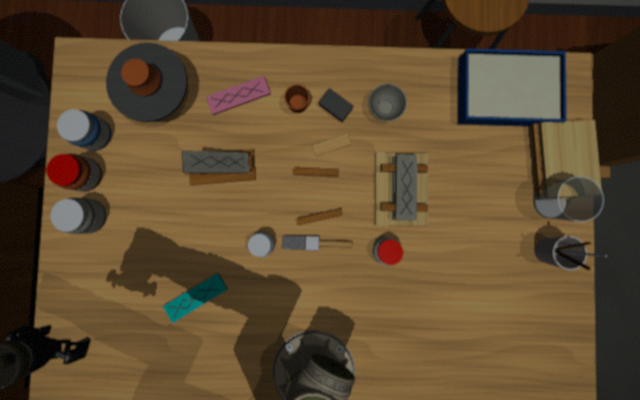

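View pics/side0.png

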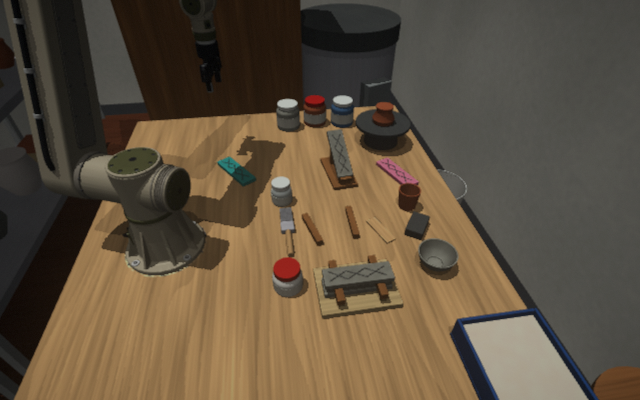

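The top view shows loose sticks at (316,172) and (320,216), with the slip at (332,144). The stack tile is at (405,187), the rest tile at (215,162), with its low end apparently to the right. The side view agrees.

```bash
cat > h.py <<'E'
import numpy as np, cv2
from scipy.spatial.transform import Rotation as Ro
from workcell import sensors, imaging
def rot(q): return Ro.from_quat(np.roll(q,-1)).as_matrix()
def cloud(c):
    v,u=np.mgrid[0:400,0:640]; z=c["z_map"]
    p=np.stack([(u-c["cx"])/c["fx"]*z,(v-c["cy"])/c["fy"]*z,z],-1)
    return p@rot(c["rotation"]).T+np.array(c["xyz"])
def box(pts):
    (c,s,a)=cv2.minAreaRect((pts[:,:2]*1000).astype(np.float32))
    b=cv2.boxPoints((c,s,a)); e=[b[1]-b[0],b[2]-b[1]]; l=max(e,key=np.linalg.norm)
    return np.round(c,1),np.round(sorted(s),1),round(float(np.arctan2(l[1],l[0]))%np.pi,3)
def big(m):
    n,l,s,_=cv2.connectedComponentsWithStats(m.astype(np.uint8)); 
    return l==1+np.argmax(s[1:,4])
def roi(m,u0,v0,u1,v1):
    r=np.zeros_like(m); r[v0:v1,u0:u1]=m[v0:v1,u0:u1]; return big(r)
E
python3 - <<'E'
from h import *
c=dict(np.load("top0.npz")); P=cloud(c); Z=P[...,2]
hsv=cv2.cvtColor(c["color"],cv2.COLOR_BGR2HSV)
print("table z",np.median(Z[230:280,480:520]),np.median(Z[150:200,275:290]))
def rep(n,m): print(n,m.sum(),box(P[m]),"z",np.round(np.percentile(Z[m],[5,50,95]),4))
rep("stick1",roi((Z>.012)&(Z<.03),285,155,345,190))
rep("stick2",roi((Z>.012)&(Z<.03),290,200,350,229))
rep("slip",roi((Z>.003)&(Z<.02),305,130,355,156))
rep("stack",roi((Z>.062)&(Z<.085),370,140,435,235))
m=(Z>.045)&(Z<.06)
for v in ((370,150,435,190),(370,190,435,228)):
    r=np.zeros_like(m); r[v[1]:v[3],v[0]:v[2]]=m[v[1]:v[3],v[0]:v[2]]; rep("low",r)
g=(hsv[...,1]<70)&(Z>.03); m=roi(g,170,140,265,190); rep("tile",m)
Q=P[m]; ctr=Q.mean(0); n=np.linalg.svd(Q-ctr,full_matrices=False)[2]
print(ctr,n)
rep("rest",roi((Z>.006)&(Z<.02),180,140,265,195))
for v in ((280,75,315,115),(370,80,410,125),(245,228,275,260),(370,230,405,268),(280,230,320,252)):
    rep("ob",roi(Z>.01,*v))
c=dict(np.load("side0.npz")); P=cloud(c); Z=P[...,2]
print("SIDE"); rep("stick1",roi((Z>.012)&(Z<.03),340,200,362,240)); rep("stick2",roi((Z>.012)&(Z<.03),298,208,326,248))
rep("stack",roi((Z>.062)&(Z<.085),315,250,402,310))
hsv=cv2.cvtColor(c["color"],cv2.COLOR_BGR2HSV);m=roi((hsv[...,1]<70)&(Z>.03),320,125,360,190); rep("tile",m)
E
```

```text
table z 0.0008721062407022195 0.0011412448965230082
stick1 328 (array([567.5,  10.1]), array([ 20.6, 129.7]), 1.554) z [0.0163 0.0207 0.0243]
stick2 318 (array([438. ,  -3.6]), array([ 19.9, 129.1]), 1.816) z [0.0168 0.0209 0.0245]
slip 463 (array([651.3, -31.6]), array([ 54.2, 128.4]), 2.032) z [0.0035 0.0068 0.0104]
stack 1373 (array([ 526.2, -239.3]), array([ 56.8, 179.4]), 0.007) z [0.0671 0.0709 0.0745]
low 194 (array([ 555., -237.]), array([ 70.9, 129.7]), 1.595) z [0.0496 0.0546 0.0577]
low 200 (array([ 468.8, -237.1]), array([ 69.2, 124.3]), 1.189) z [0.0509 0.0548 0.0585]
tile 1358 (array([533.2, 166.6]), array([113.7, 388.9]), 1.208) z [0.0562 0.1023 0.1442]
[0.57189096 0.27673448 0.10602284] [[ 0.15948835  0.02544034 -0.98687196]
 [ 0.01897746 -0.99956218 -0.02270053]
 [-0.98701739 -0.01510785 -0.15990131]]
rest 777 (array([573.1, 283.3]), array([ 94.6, 191.7]), 1.693) z [0.0104 0.0146 0.0182]
ob 400 (array([605.8,  55.8]), array([ 70. , 396.4]), 0.081) z [0.0154 0.0541 0.0726]
ob 906 (array([ 605.1, -125.6]), array([107.9, 455.2]), 2.782) z [0.0118 0.028  0.0523]
ob 543 (array([389.9, 102.3]), array([ 68.8, 187. ]), 2.137) z [0.0377 0.0797 0.0836]
ob 705 (array([ 357.5, -110.8]), array([ 79.6, 242.4]), 1.455) z [0.0362 0.0748 0.0788]
ob 523 (array([376.6,  47.2]), array([ 66.1, 105.5]), 1.603) z [0.0146 0.0189 0.023 ]
SIDE
stick1 207 (array([566.3,   9.6]), array([ 20.5, 129.2]), 1.554) z [0.0155 0.0204 0.0236]
stick2 226 (array([437.3,  -3.3]), array([ 21.2, 132.4]), 1.82) z [0.0153 0.0208 0.0233]
stack 1349 (array([ 525.7, -238.8]), array([ 60. , 180.4]), 3.135) z [0.0656 0.0706 0.0732]
tile 720 (array([ 484.4, -238. ]), array([  89.7, 1190.5]), 1.4) z [0.0531 0.0962 0.1409]
```

```bash
cat >> h.py <<'E'
def go(x,y,z,a=None):
    "a: world angle of closing axis (mod pi). mm in; prints tool-frame shift and turn"
    s=sensors.get_state(); R=rot(s["orientation"]); d=R.T@(np.array([x,y,z])/1000-s["tcp_pos"])*1000
    y0=np.arctan2(R[1,1],R[0,1]); t=0 if a is None else (a-y0+np.pi/2)%np.pi-np.pi/2
    print("shift",np.round(d,1),"turn",round(-t,3),"| j6",round(s["joint_pos"][5],2),"tcp",np.round(s["tcp_pos"]*1000,1),"gap",round(s["finger_gap"]*1000,1),"F",np.round(s["wrist_force"],1),"t",s["clock"])
def tilefit(Q):
    "robust plane fit + footprint in-plane"
    for _ in range(5):
        c=np.median(Q,0); A=np.c_[Q[:,:2]-c[:2],np.ones(len(Q))]; k=np.linalg.lstsq(A,Q[:,2],rcond=None)[0]
        Q=Q[abs(Q[:,2]-A@k)<.008]
    c3=Q.mean(0); n=np.array([-k[0],-k[1],1]); n/=np.linalg.norm(n)
    e=np.cross([0,1,0],n); e/=np.linalg.norm(e); f=np.cross(n,e)
    c,s,a=box(np.c_[(Q-c3)@e,(Q-c3)@f]); return c3+(c[0]*e+c[1]*f)/1000,n,s,a
E
python3 - <<'E'
from h import *
T={}
for n in("top","side"):
    c=dict(np.load(f"{n}0.npz")); P=cloud(c); X,Y,Z=np.moveaxis(P,-1,0); 
    hsv=cv2.cvtColor(c["color"],cv2.COLOR_BGR2HSV)
    m=big((hsv[...,1]<75)&(Z>.03)&(Z<.17)&(X>.5)&(X<.65)&(Y>.15)&(Y<.41))
    ctr,nn,s,a=tilefit(P[m]); print(n,"tile top ctr",ctr,"mid",ctr-nn*.008,nn,s,a,m.sum())
    for x0,x1 in((.44,.505),(.545,.61)):
        m=(Z>.047)&(Z<.062)&(X>x0)&(X<x1)&(abs(Y+.238)<.08)&(abs(Y+.238)>.032)&(hsv[...,1]>90)
        print("low",m.sum(),np.median(P[m],0),np.percentile(Y[m],[1,99]))
go(567,10,100,.0)
E
```

```text
top tile top ctr [0.57444591 0.27441329 0.09924658] mid [0.57399933 0.27874043 0.09253268] [ 0.05582214 -0.54089288  0.83923703] [ 55.6 180. ] 1.701 1367
low 172 [ 0.47120577 -0.20213205  0.05463389] [-0.3022322 -0.1739923]
low 170 [ 0.58008723 -0.20396336  0.05469261] [-0.30036098 -0.17200565]
side tile top ctr [0.57342315 0.27376091 0.09797363] mid [0.57300953 0.27810873 0.09127099] [ 0.05170277 -0.54347666  0.8378305 ] [ 54.6 179.1] 1.699 725
low 159 [ 0.46920652 -0.27963904  0.05431803] [-0.30263344 -0.1741664 ]
low 158 [ 0.57861217 -0.27681903  0.05446224] [-0.3013667  -0.17142969]
shift [-544.9 -416.8  131.1] turn 1.307 | j6 1.43 tcp [149.8 554.7 230.5] gap 85.2 F [-0.1 -0.1 -0.6] t 0.1
```

```bash
R='[-545,-417,110,1.29,0.6]'; python3 -m handwheel '[[-545,-417,90,1.29,0.6],[-545,-417,90,1.29,0.6],[-545,-417,90,1.29,0.6],[-545,-417,90,1.29,0.6],[-545,-417,90,1.29,0.6],[-545,-417,90,1.29,0.6],[-545,-417,90,1.29,0.6],[-545,-417,90,1.29,0.6]]' 40; python3 -c "
from h import *
go(567,10,100,-.017)"
```

```text
clock: 0.9
tcp_pos: [0.3918, 0.2385, 0.1789]
orientation: [-0.0, 0.671, 0.742, 0.0]
wrist_force: [1.0, 0.3, 0.1]
finger_gap: 0.0508
grip_force: 0.0
shift [-245.   151.3   78.8] turn 0.118 | j6 1.84 tcp [391.8 238.5 178.9] gap 50.8 F [1.  0.3 0.1] t 0.9
```

```bash
python3 -m handwheel '[[-245,151,80,0.1,0.6],[-245,151,80,0.1,0.6],[-245,151,80,0.1,0.6],[-245,151,80,0.1,0.6],[-245,151,80,0.1,0.6],[-245,151,80,0.1,0.6],[-245,151,80,0.1,0.6],[-245,151,80,0.1,0.6]]' 40; python3 -c "
from h import *
go(567,10,6,-.017)
c=imaging.read_camera('wrist'); cv2.imwrite('pics/w1.png',c['color'])"
```

```text
clock: 1.7
tcp_pos: [0.567, 0.0119, 0.098]
orientation: [-0.001, 0.705, 0.709, -0.001]
wrist_force: [-0.4, 0.3, 0.6]
finger_gap: 0.051
grip_force: 0.0
shift [-2.   0.2 92. ] turn 0.022 | j6 1.45 tcp [567.   11.9  98. ] gap 51.0 F [-0.4  0.3  0.6] t 1.7
```

View pics/w1.png

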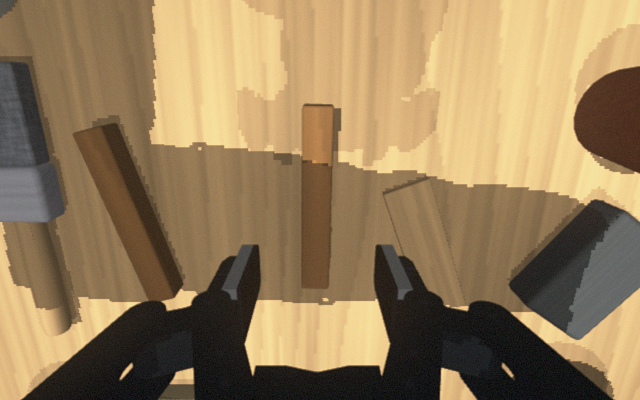

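The wrist view shows the stick (317, 105–290) midway between the fingers (columns 258 and 375). Descend and close.

```bash
python3 -m handwheel '[[-2,0,40,0.02,0.6],[-2,0,70,0.02,0.6],[-2,0,90,0.02,0.6],[-2,0,92,0.02,0.6],[-2,0,92,0.02,0.6],[-2,0,92,0.02,0],[-2,0,92,0.02,0],[-2,0,92,0.02,0]]' 40; python3 -m handwheel '[[0,0,0,0,0],[0,0,0,0,0],[0,0,0,0,0],[0,0,-50,0,0],[0,0,-100,0,0],[0,0,-150,0,0],[0,0,-150,0,0],[0,0,-150,0,0]]';  python3 -c "
from h import *
go(580,-237,150,0)"
```

```text
clock: 2.55
tcp_pos: [0.5689, 0.011, 0.0091]
orientation: [0.001, 0.712, 0.703, 0.001]
wrist_force: [-1.0, 1.4, 7.0]
finger_gap: 0.0189
grip_force: 40.0
clock: 3.35
tcp_pos: [0.5689, 0.0106, 0.1595]
orientation: [0.002, 0.712, 0.702, 0.002]
wrist_force: [0.7, 0.7, -0.1]
finger_gap: 0.0188
grip_force: 39.4
shift [-247.5   14.3    9.7] turn -0.013 | j6 1.46 tcp [568.9  10.6 159.5] gap 18.8 F [ 0.7  0.7 -0.1] t 3.35
```

```bash
python3 -m handwheel '[[-247,14,10,-0.013,0],[-247,14,10,-0.013,0],[-247,14,10,-0.013,0],[-247,14,10,-0.013,0],[-247,14,10,-0.013,0],[-247,14,10,-0.013,0],[-247,14,10,-0.013,0],[-247,14,10,-0.013,0]]'; python3 -c "
from h import *
go(580,-237,80,0)
for n in('top','side'):
    c=imaging.read_camera(n); np.savez(n+'1.npz',**c);cv2.imwrite('pics/'+n+'1.png',c['color'][150:350,250:550] if n=='side' else c['color'][100:260,300:500])
P=cloud(c);Z=P[...,2];X=P[...,0];Y=P[...,1]
hsv=cv2.cvtColor(c['color'],cv2.COLOR_BGR2HSV)
m=big((Z>.12)&(Z<.19)&(abs(X-.58)<.04)&(abs(Y+.237)<.09)&(hsv[...,1]>90)&(hsv[...,0]<25)); print(m.sum(),box(P[m]),np.percentile(Z[m],[5,50,95]))"
```

```text
clock: 4.15
tcp_pos: [0.5774, -0.235, 0.1458]
orientation: [-0.002, 0.707, 0.707, -0.0]
wrist_force: [0.3, -0.0, -0.4]
finger_gap: 0.0186
grip_force: 39.4
shift [-2.1  2.8 65.8] turn 0.0 | j6 1.05 tcp [ 577.4 -235.   145.8] gap 18.6 F [ 0.3 -0.  -0.4] t 4.15
329 (array([ 577.3, -250.3]), array([ 24.2, 101.6]), 1.547) [0.14257223 0.15735474 0.17580883]
```

View pics/side1.png

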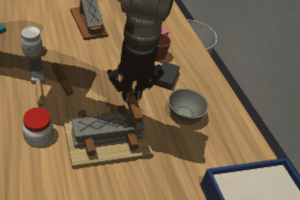

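The side view shows the stick held below the gripper above the far lower stick.

```bash
python3 -m handwheel '[[-2,3,30,0,0],[-2,3,50,0,0],[-2,3,60,0,0],[-2,3,60,0,0],[-2,3,60,0,0]]'; python3 -c "
from h import *
go(580,-237,80,0)"
```

```text
clock: 4.75
tcp_pos: [0.5817, -0.2377, 0.088]
orientation: [0.0, 0.707, 0.707, 0.0]
wrist_force: [0.1, 0.5, 0.1]
finger_gap: 0.0186
grip_force: 39.4
shift [ 0.7 -1.7  8. ] turn 0.001 | j6 1.05 tcp [ 581.7 -237.7   88. ] gap 18.6 F [0.1 0.5 0.1] t 4.75
```

```bash
python3 -m handwheel '[[0,-2,4,0,0],[0,-2,7,0,0],[0,-2,8,0,0],[0,-2,8,0,0]]'; python3 -m handwheel '[[0,0,0,0,0.2],[0,0,0,0,0.4],[0,0,0,0,0.4],[0,0,-30,0,0.4],[0,0,-70,0,0.5],[0,0,-110,0,0.5],[0,0,-110,0,0.5]]'; python3 -c "
from h import *
go(438,-3.5,100,1.818-np.pi/2)"
```

```text
clock: 5.15
tcp_pos: [0.5792, -0.2383, 0.0793]
orientation: [-0.0, 0.707, 0.707, 0.0]
wrist_force: [-0.4, 0.2, -0.7]
finger_gap: 0.0185
grip_force: 39.4
clock: 5.85
tcp_pos: [0.5823, -0.24, 0.1961]
orientation: [0.005, 0.707, 0.707, 0.002]
wrist_force: [1.1, 0.5, 0.3]
finger_gap: 0.0427
grip_force: 0.0
shift [ 237.  -145.3   93.4] turn -0.247 | j6 1.05 tcp [ 582.3 -240.   196.1] gap 42.7 F [1.1 0.5 0.3] t 5.85
```

```bash
python3 -m handwheel '[[237,-145,70,-0.247,0.5],[237,-145,70,-0.247,0.5],[237,-145,70,-0.247,0.5],[237,-145,70,-0.247,0.5],[237,-145,70,-0.247,0.5],[237,-145,70,-0.247,0.5],[237,-145,70,-0.247,0.5],[237,-145,70,-0.247,0.5]]'; python3 -c "
from h import *
go(438,-3.5,9,1.818-np.pi/2)
c=imaging.read_camera('top');P=cloud(c);X,Y,Z=np.moveaxis(P,-1,0)
hsv=cv2.cvtColor(c['color'],cv2.COLOR_BGR2HSV)
m=roi((Z>.08)&(Z<.1)&(hsv[...,1]>90),375,150,435,190);print('placed',m.sum(),box(P[m]),np.median(Z[m]))
m=roi((Z>.062)&(Z<.08)&(hsv[...,1]<90),370,140,435,235);print('stack',m.sum(),box(P[m]),np.median(P[m],0))
c=imaging.read_camera('side');P=cloud(c);X,Y,Z=np.moveaxis(P,-1,0)
hsv=cv2.cvtColor(c['color'],cv2.COLOR_BGR2HSV)
m=big((Z>.08)&(Z<.1)&(abs(X-.58)<.04)&(abs(Y+.237)<.09)&(hsv[...,1]>90));print('placed',m.sum(),box(P[m]),np.median(Z[m]))
"
```

```text
clock: 6.65
tcp_pos: [0.4341, -0.0008, 0.1192]
orientation: [0.0, 0.614, 0.789, 0.0]
wrist_force: [-0.1, -0.2, 0.0]
finger_gap: 0.0426
grip_force: 0.0
shift [ -3.5   3.  110.2] turn 0.002 | j6 1.13 tcp [434.1  -0.8 119.2] gap 42.6 F [-0.1 -0.2  0. ] t 6.65
placed 373 (array([ 580.1, -239.1]), array([ 20.1, 130.7]), 1.57) 0.0905668368482595
stack 1027 (array([ 503.7, -239.1]), array([ 57.3, 134.5]), 0.007) [ 0.50253819 -0.23871199  0.07083149]
placed 365 (array([ 579.6, -238.9]), array([ 20.7, 133.2]), 1.564) 0.09022228408724675
```

First stick sits well. Second stick.

```bash
python3 -m handwheel '[[-3,3,40,0,0.5],[-3,3,80,0,0.5],[-3,3,100,0,0.5],[-3,3,108,0,0.5],[-3,3,109,0,0.5],[-3,3,109,0,0.5],[-3,3,109,0,0],[-3,3,109,0,0]]' 40; python3 -m handwheel '[[0,0,0,0,0],[0,0,0,0,0],[0,0,0,0,0],[0,0,0,0,0]]'; python3 -m handwheel '[[0,0,-50,0,0],[0,0,-100,0,0],[0,0,-150,0,0],[0,0,-150,0,0],[0,0,-150,0,0]]';  python3 -c "
from h import *
go(470.5,-239,150,0)"
```

```text
clock: 7.55
tcp_pos: [0.4394, -0.0038, 0.0116]
orientation: [0.001, 0.615, 0.789, 0.001]
wrist_force: [-0.5, 0.0, 0.7]
finger_gap: 0.0188
grip_force: 39.1
clock: 7.95
tcp_pos: [0.4394, -0.0038, 0.0116]
orientation: [0.002, 0.615, 0.789, 0.001]
wrist_force: [-0.6, -1.9, 6.0]
finger_gap: 0.0185
grip_force: 39.7
clock: 8.45
tcp_pos: [0.4391, -0.0036, 0.162]
orientation: [0.002, 0.615, 0.789, 0.001]
wrist_force: [0.4, 0.7, -1.4]
finger_gap: 0.0186
grip_force: 39.5
shift [-235.9  -27.2   12.3] turn 0.247 | j6 1.13 tcp [439.1  -3.6 162. ] gap 18.6 F [ 0.4  0.7 -1.4] t 8.45
```

```bash
python3 -m handwheel '[[-236,-27,0,0.247,0],[-236,-27,0,0.247,0],[-236,-27,0,0.247,0],[-236,-27,0,0.247,0],[-236,-27,0,0.247,0],[-236,-27,0,0.247,0],[-236,-27,0,0.247,0],[-236,-27,0,0.247,0]]'; python3 -c "
from h import *
go(470.5,-239,90,0)"
```

```text
clock: 9.25
tcp_pos: [0.4684, -0.2374, 0.1589]
orientation: [-0.002, 0.707, 0.707, -0.0]
wrist_force: [-0.2, 1.2, -0.6]
finger_gap: 0.0189
grip_force: 39.5
shift [-1.8  2.3 68.9] turn 0.001 | j6 0.95 tcp [ 468.4 -237.4  158.9] gap 18.9 F [-0.2  1.2 -0.6] t 9.25
```

```bash
python3 -m handwheel '[[-2,1,30,0,0],[-2,1,60,0,0],[-2,1,68,0,0],[-2,1,68,0,0],[-2,1,68,0,0]]'; python3 -c "
from h import *
go(470.5,-239,82,0)"
```

```text
clock: 9.75
tcp_pos: [0.471, -0.2404, 0.0932]
orientation: [0.0, 0.707, 0.708, 0.0]
wrist_force: [0.6, -1.1, 1.1]
finger_gap: 0.0187
grip_force: 39.5
shift [ 1.4 -0.5 11.2] turn 0.001 | j6 0.95 tcp [ 471.  -240.4   93.2] gap 18.7 F [ 0.6 -1.1  1.1] t 9.75
```

```bash
python3 -m handwheel '[[0,0,6,0,0],[0,0,9,0,0],[0,0,11,0,0],[0,0,11,0,0]]'; python3 -m handwheel '[[0,0,0,0,0.2],[0,0,0,0,0.4],[0,0,0,0,0.4],[0,0,-30,0,0.4],[0,0,-70,0,0.5],[0,0,-110,0,0.6],[0,0,-140,0,1]]'; python3 -c "
from h import *
go(573.5,278.5,220,0.1)"
```

```text
clock: 10.15
tcp_pos: [0.4706, -0.241, 0.0817]
orientation: [0.0, 0.707, 0.707, 0.0]
wrist_force: [-0.9, 0.8, 1.8]
finger_gap: 0.0184
grip_force: 39.8
clock: 10.85
tcp_pos: [0.4708, -0.2412, 0.2237]
orientation: [0.001, 0.707, 0.707, 0.0]
wrist_force: [0.8, -0.6, 0.6]
finger_gap: 0.0643
grip_force: 0.0
shift [519.7 102.6   3.2] turn -0.1 | j6 0.95 tcp [ 470.8 -241.2  223.7] gap 64.3 F [ 0.8 -0.6  0.6] t 10.85
```

```bash
python3 -m handwheel '[[520,102,0,-0.1,1],[520,102,0,-0.1,1],[520,102,0,-0.1,1],[520,102,0,-0.1,1],[520,102,0,-0.1,1],[520,102,0,-0.1,1],[520,102,0,-0.1,1],[520,102,0,-0.1,1]]' 40; python3 -c "
from h import *
go(573.5,278.5,220,0.1)
c=imaging.read_camera('top');P=cloud(c);X,Y,Z=np.moveaxis(P,-1,0)
hsv=cv2.cvtColor(c['color'],cv2.COLOR_BGR2HSV)
for r in ((375,150,435,190),(375,190,435,230)):
    m=roi((Z>.08)&(Z<.1)&(hsv[...,1]>90),*r);print('placed',m.sum(),box(P[m]),np.median(Z[m]))
"
```

```text
clock: 11.65
tcp_pos: [0.5475, 0.1537, 0.2212]
orientation: [0.0, 0.671, 0.742, 0.0]
wrist_force: [0.6, -0.4, -0.0]
finger_gap: 0.0852
grip_force: 0.0
shift [121.6  38.3   1.3] turn -0.0 | j6 1.6 tcp [547.5 153.7 221.2] gap 85.2 F [ 0.6 -0.4 -0. ] t 11.65
placed 373 (array([ 580.1, -239.7]), array([ 19.5, 130. ]), 1.575) 0.09057165037181503
placed 367 (array([ 472. , -238.8]), array([ 20.3, 127.8]), 1.573) 0.09077978424130029
```

```bash
python3 -m handwheel '[[122,38,0,0,1],[122,38,0,0,1],[122,38,0,0,1],[122,38,40,0,1],[122,38,70,0,1],[122,38,70,0,1]]' 40; python3 -c "
from h import *
go(573.5,278.5,80,0.1)
c=imaging.read_camera('wrist'); cv2.imwrite('pics/w2.png',c['color'])"
```

```text
clock: 12.3
tcp_pos: [0.5698, 0.2759, 0.1461]
orientation: [-0.002, 0.671, 0.742, -0.004]
wrist_force: [-0.4, -0.3, 0.4]
finger_gap: 0.0858
grip_force: 0.0
shift [ 2.4  4.5 66. ] turn 0.001 | j6 1.79 tcp [569.8 275.9 146.1] gap 85.8 F [-0.4 -0.3  0.4] t 12.3
```

View pics/w2.png

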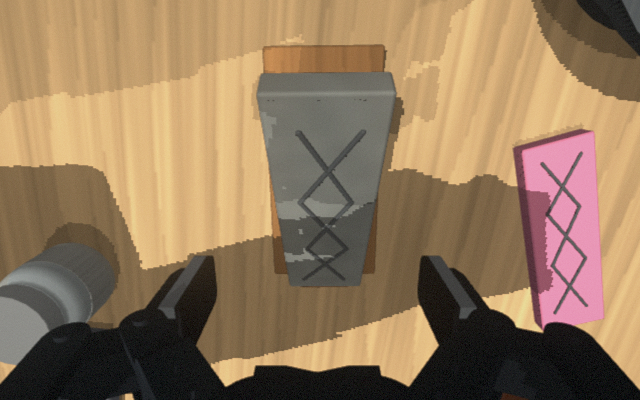

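The wrist view shows the tile (columns 258–395, lower end row 287), about 8 px right of the finger centre, which matches the computed correction. Descend.

```bash
python3 -m handwheel '[[2,4,20,0,1],[2,4,40,0,1],[2,4,60,0,1],[2,4,66,0,1],[2,4,66,0,1],[2,4,66,0,1]]' 40; python3 -c "
from h import *
go(573.5,278.5,80,0.1)"
```

```text
clock: 12.95
tcp_pos: [0.578, 0.2793, 0.0872]
orientation: [0.001, 0.671, 0.741, 0.001]
wrist_force: [0.3, -0.1, 0.8]
finger_gap: 0.0854
grip_force: 0.0
shift [-0.4 -4.6  7.2] turn -0.0 | j6 1.8 tcp [578.  279.3  87.2] gap 85.4 F [ 0.3 -0.1  0.8] t 12.95
```

```bash
python3 -m handwheel '[[0,-4,5,0,1],[0,-4,7,0,1],[0,-4,7,0,1],[0,-4,7,0,0],[0,-4,7,0,0],[0,-4,7,0,0],[0,-4,7,0,0],[0,-4,7,0,0]]' 40; python3 -c "
from h import *
go(573.5,278.5,80,0.1)"
```

```text
clock: 13.75
tcp_pos: [0.5734, 0.279, 0.0789]
orientation: [0.0, 0.671, 0.742, 0.001]
wrist_force: [-0.2, -0.5, 3.6]
finger_gap: 0.055
grip_force: 44.2
shift [-0.5  0.  -1.1] turn 0.0 | j6 1.8 tcp [573.4 279.   78.9] gap 55.0 F [-0.2 -0.5  3.6] t 13.75
```

```bash
python3 -m handwheel '[[0,0,-10,0,0],[0,0,-25,0,0],[0,0,-50,0,0],[0,0,-80,0,0],[0,0,-110,0,0],[0,0,-110,0,0]]' 40
cat > tl.py <<'E'
from h import *
c=imaging.read_camera('side'); s=sensors.get_state(); t=s["tcp_pos"]
P=cloud(c);X,Y,Z=np.moveaxis(P,-1,0);hsv=cv2.cvtColor(c['color'],cv2.COLOR_BGR2HSV)
cv2.imwrite('pics/side_%d.png'%(s["clock"]*100),c['color'][80:320,220:480])
E
python3 tl.py; python3 -c "
from h import *
go(500,0,130,0)"; ls pics
```

```text
clock: 14.35
tcp_pos: [0.5748, 0.2795, 0.193]
orientation: [0.002, 0.671, 0.742, 0.003]
wrist_force: [1.4, -0.0, -2.9]
finger_gap: 0.0554
grip_force: 43.7
shift [-270.5 -101.6   59.8] turn 0.1 | j6 1.8 tcp [573.9 279.2 190.4] gap 55.3 F [-0.1  1.2 -3.2] t 14.4
side0.png
side1.png
side_1440.png
top0.png
top1.png
w1.png
w2.png
```

```bash
python3 -m handwheel '[[-30,-11,0,0,0],[-70,-26,0,0.05,0],[-110,-41,0,0.1,0],[-150,-56,0,0.1,0],[-190,-71,10,0.1,0],[-230,-86,25,0.1,0],[-262,-99,40,0.1,0],[-270,-102,60,0.1,0]]'; python3 tl.py; python3 -c "
from h import *
go(500,0,58,0)"; ls pics
```

```text
clock: 15.2
tcp_pos: [0.4961, -0.0028, 0.1264]
orientation: [-0.001, 0.708, 0.706, -0.001]
wrist_force: [0.8, 0.7, -3.1]
finger_gap: 0.055
grip_force: 43.8
shift [ 2.3  6.5 64.9] turn -0.004 | j6 1.41 tcp [494.   -2.3 122.9] gap 55.1 F [-0.9 -0.7 -5.7] t 15.25
side0.png
side1.png
side_1440.png
side_1525.png
top0.png
top1.png
w1.png
w2.png
```

View pics/side_1525.png

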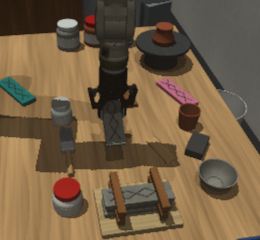

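The side view crop shows the tile held tilted at (115,125), low end toward the camera, with both sticks lying on the stack. I'll level it by pivoting on the free table.

```bash
python3 -m handwheel '[[2,6,30,0,0],[2,6,50,0,0],[2,6,68,0,0],[2,6,75,0,0],[2,6,75,0,0]]' 30; python3 -c "
from h import *
go(500,0,43,0)"
```

```text
clock: 15.75
tcp_pos: [0.5027, 0.0027, 0.0517]
orientation: [-0.002, 0.707, 0.707, -0.001]
wrist_force: [0.2, -0.5, -2.8]
finger_gap: 0.0553
grip_force: 43.7
shift [-2.7 -2.6  8.7] turn 0.001 | j6 1.42 tcp [502.7   2.7  51.7] gap 55.3 F [ 0.2 -0.5 -2.8] t 15.75
```

```bash
python3 -m handwheel '[[0,0,8,0,0],[2,0,14,0,0],[6,0,20,0,0],[9,0,25,0,0],[12,0,30,0,0],[12,0,30,0,0]]' 25; python3 -c "
from h import *
go(500,15,10,0)"
```

```text
clock: 16.35
tcp_pos: [0.5055, 0.0145, 0.0236]
orientation: [0.001, 0.707, 0.708, 0.001]
wrist_force: [1.4, 2.6, 2.4]
finger_gap: 0.055
grip_force: 43.4
shift [ 0.5 -5.5 13.6] turn 0.001 | j6 1.44 tcp [505.5  14.5  23.6] gap 55.0 F [1.4 2.6 2.4] t 16.35
```

```bash
python3 -m handwheel '[[1,0,5,0,0],[3,0,9,0,0],[4,0,13,0,0],[4,0,16,0,0],[4,0,16,0,0]]' 25; python3 tl.py; python3 -c "
from h import *
go(500,15,10,0)
c=imaging.read_camera('side');cv2.imwrite('pics/sz.png',cv2.resize(c['color'][170:290,260:400],None,fx=4,fy=4))"
```

```text
clock: 16.85
tcp_pos: [0.504, 0.0179, 0.0067]
orientation: [-0.0, 0.707, 0.707, -0.0]
wrist_force: [1.1, 2.0, 1.3]
finger_gap: 0.0552
grip_force: 43.3
shift [-2.8 -4.  -3.2] turn -0.0 | j6 1.45 tcp [504.   17.8   6.8] gap 55.1 F [1.3 2.2 0.7] t 16.9
```

View pics/sz.png

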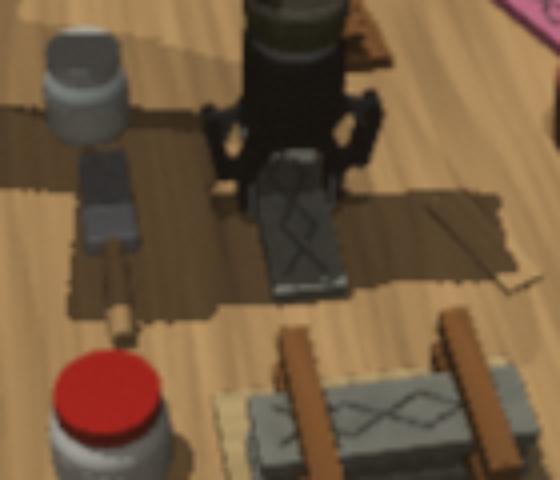

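The zoomed view shows the tile nearly level between the fingers (near end at (310,290)). Lower a little more, release, and regrip near the fingertips.

```bash
python3 -m handwheel '[[1,0,2,0,0],[1,0,4,0,0],[1,0,4,0,0]]' 25; python3 -c "
from h import *
go(500,15,10,0)"; python3 -m handwheel '[[0,0,0,0,0.72],[0,0,0,0,0.78],[0,0,0,0,0.8],[0,0,0,0,0.8],[0,0,0,0,0.8]]' 25; python3 -c "
from h import *
go(500,15,10,0)
for n in('side','top'):
    c=imaging.read_camera(n);P=cloud(c);X,Y,Z=np.moveaxis(P,-1,0);hsv=cv2.cvtColor(c['color'],cv2.COLOR_BGR2HSV)
    m=(hsv[...,1]<90)&(Z>.009)&(Z<.035)&(abs(X-.505)<.045)&(Y>-.12)&(Y<.13);m=big(m)
    print(n,m.sum(),box(P[m]),'z near end',np.median(Z[m&(Y<-.05)]),np.median(Z[m&(Y>.05)]))"
```

```text
clock: 17.25
tcp_pos: [0.504, 0.0189, 0.0029]
orientation: [-0.0, 0.707, 0.707, -0.0]
wrist_force: [0.1, 0.3, 1.7]
finger_gap: 0.0552
grip_force: 43.3
shift [-3.9 -4.  -7.1] turn -0.0 | j6 1.45 tcp [504.   18.9   2.9] gap 55.2 F [0.1 0.3 1.7] t 17.25
clock: 17.75
tcp_pos: [0.5042, 0.019, 0.0032]
orientation: [-0.0, 0.707, 0.707, -0.0]
wrist_force: [0.1, 0.3, 0.7]
finger_gap: 0.0682
grip_force: 0.0
shift [-4.  -4.3 -6.8] turn -0.0 | j6 1.45 tcp [504.2  19.    3.2] gap 68.2 F [0.1 0.3 0.7] t 17.75
side 617 (array([496.3,   1.1]), array([ 69.8, 151.8]), 1.58) z near end 0.016600756013028795 0.01769110623127068
top 174 (array([504.9, -55.5]), array([31.5, 54.9]), 0.002) z near end 0.016802570639766534 nan
  return _methods._mean(a, axis=axis, dtype=dtype,
  ret = ret.dtype.type(ret / rcount)
```

```bash
python3 -m handwheel '[[0,0,0,0,0],[0,0,0,0,0],[0,0,0,0,0],[0,0,0,0,0],[0,0,0,0,0]]' 50; python3 -c "
from h import *
go(500,15,10,0)"; python3 -m handwheel '[[0,0,-20,0,0],[0,0,-50,0,0],[0,0,-90,0,0],[0,0,-140,0,0],[0,0,-170,0,0],[0,0,-180,0,0],[0,0,-180,0,0]]';python3 -c "
from h import *
go(526,-239,180,np.pi/2-.001)"
```

```text
clock: 18.35
tcp_pos: [0.5045, 0.0189, 0.0037]
orientation: [0.0, 0.707, 0.707, 0.0]
wrist_force: [-1.3, -0.3, 5.5]
finger_gap: 0.0546
grip_force: 53.4
shift [-3.9 -4.5 -6.3] turn -0.0 | j6 1.45 tcp [504.5  18.9   3.7] gap 54.6 F [-1.3 -0.3  5.5] t 18.35
clock: 19.05
tcp_pos: [0.505, 0.0189, 0.1838]
orientation: [0.001, 0.707, 0.707, 0.001]
wrist_force: [-0.1, -0.1, -3.7]
finger_gap: 0.0545
grip_force: 54.6
shift [-257.9   21.     3.8] turn -1.57 | j6 1.45 tcp [505.   18.9 183.8] gap 54.5 F [-0.1 -0.1 -3.7] t 19.05
```

```bash
python3 -m handwheel '[[-25,2,0,-0.1,0],[-60,5,0,-0.25,0],[-95,8,0,-0.4,0],[-130,11,0,-0.55,0],[-165,13,0,-0.7,0],[-200,16,0,-0.85,0],[-230,19,0,-1.0,0],[-250,21,0,-1.1,0]]'; python3 -c "
from h import *
go(526,-239,150,np.pi/2-.001)"
```

```text
clock: 19.85
tcp_pos: [0.5239, -0.2325, 0.1794]
orientation: [-0.003, 0.232, 0.973, 0.001]
wrist_force: [0.6, 0.1, -3.2]
finger_gap: 0.0545
grip_force: 54.5
shift [-4.9 -4.8 29.4] turn -0.466 | j6 -0.09 tcp [ 523.9 -232.5  179.4] gap 54.5 F [ 0.6  0.1 -3.2] t 19.85
```

```bash
python3 -m handwheel '[[-2,-2,0,-0.13,0],[-2,-2,10,-0.26,0],[-2,-2,20,-0.38,0],[-2,-2,25,-0.466,0],[-2,-2,25,-0.466,0],[-2,-2,25,-0.466,0]]'; python3 -c "
from h import *
go(526,-239,105,np.pi/2-.001)
for n in('side','top'):
    c=imaging.read_camera(n);P=cloud(c);X,Y,Z=np.moveaxis(P,-1,0);hsv=cv2.cvtColor(c['color'],cv2.COLOR_BGR2HSV)
    m=big((hsv[...,1]<90)&(Z>.14)&(Z<.19)&(abs(X-.526)<.13)&(abs(Y+.239)<.05));
    for lo,hi in((.43,.48),(.57,.62)):
        q=m&(X>lo)&(X<hi); print(n,q.sum(),np.round(np.median(P[q],0)*1000,1),'x',np.round(np.percentile(X[q],[1,99])*1000),'y',np.round(np.percentile(Y[q],[3,97])*1000))"
```

```text
clock: 20.45
tcp_pos: [0.5251, -0.2331, 0.156]
orientation: [-0.002, 0.003, 1.0, 0.001]
wrist_force: [0.0, 0.3, -3.0]
finger_gap: 0.0542
grip_force: 54.5
shift [-1.1 -6.  51. ] turn -0.006 | j6 -0.55 tcp [ 525.1 -233.1  156. ] gap 54.2 F [ 0.   0.3 -3. ] t 20.45
side 380 [ 458.2 -240.5  168.8] x [438. 479.] y [-260. -208.]
side 369 [ 592.2 -241.1  168.4] x [570. 615.] y [-261. -210.]
  return _methods._mean(a, axis=axis, dtype=dtype,
  ret = um.true_divide(
Traceback (most recent call last):
IndexError: index -1 is out of bounds for axis 0 with size 0
```

Level and centred. Lower.

```bash
python3 -m handwheel '[[0,-5,15,0,0],[0,-5,30,0,0],[0,-5,42,0,0],[0,-5,47,0,0],[0,-5,47,0,0],[0,-5,47,0,0]]'; python3 -c "
from h import *
go(526,-239,93.5,np.pi/2-.001)"
```

```text
clock: 21.15
tcp_pos: [0.5265, -0.2388, 0.1117]
orientation: [0.0, 0.002, 1.0, -0.0]
wrist_force: [-0.3, -0.9, -3.2]
finger_gap: 0.0547
grip_force: 54.5
shift [ 0.5 -0.2 18.2] turn -0.004 | j6 -0.56 tcp [ 526.5 -238.8  111.7] gap 54.7 F [-0.3 -0.9 -3.2] t 21.15
```

```bash
python3 -m handwheel '[[0,0,5,0,0],[0,0,9,0,0],[0,0,13,0,0],[0,0,15,0,0],[0,0,16,0,0],[0,0,16,0,0]]'; python3 -c "
from h import *
go(526,-239,93.5,np.pi/2-.001)"
```

```text
clock: 21.75
tcp_pos: [0.5261, -0.2387, 0.0951]
orientation: [-0.0, 0.002, 1.0, 0.0]
wrist_force: [-0.4, -0.2, -2.6]
finger_gap: 0.0543
grip_force: 54.6
shift [ 0.1 -0.3  1.6] turn -0.004 | j6 -0.56 tcp [ 526.1 -238.7   95.1] gap 54.3 F [-0.4 -0.2 -2.6] t 21.75
```

```bash
python3 -m handwheel '[[0,0,1,0,0],[0,0,2,0,0],[0,0,2,0,0]]'; python3 -m handwheel '[[0,0,0,0,0.68],[0,0,0,0,0.72],[0,0,0,0,0.78],[0,0,0,0,0.85],[0,0,0,0,0.85],[0,0,0,0,0.85]]' 20; python3 -c "
from h import *
go(526,-239,93.5,np.pi/2-.001)"; python3 -m handwheel '[[0,0,-15,0,0.85],[0,0,-40,0,0.85],[0,0,-80,0,0.85],[0,0,-130,0,0.85],[0,0,-180,0,0.85],[0,100,-200,0,0.85],[0,150,-200,0,0.85],[0,200,-200,0,0.85]]'; python3 -m handwheel '[[0,50,0,0,0.85],[0,100,0,0,0.85],[0,100,0,0,0.85],[0,100,0,0,0.85]]'
python3 -c "
from h import *
go(526,-239,93.5)
for n in('side','top'):
    c=imaging.read_camera(n);P=cloud(c);X,Y,Z=np.moveaxis(P,-1,0);hsv=cv2.cvtColor(c['color'],cv2.COLOR_BGR2HSV)
    cv2.imwrite('pics/fin_%s.png'%n,cv2.resize(c['color'][130:330,250:520],None,fx=2.5,fy=2.5))
    B=(abs(X-.526)<.13)&(abs(Y+.239)<.1)
    m=big((hsv[...,1]<90)&(Z>.096)&(Z<.12)&B); print(n,'tile',m.sum(),box(P[m]),[np.median(Z[m&(X<.5)]),np.median(Z[m&(X>.55)])])
    for x in(.47,.58):
        m=(hsv[...,1]>90)&(Z>.083)&(Z<.097)&B&(abs(X-x)<.03); print(' stick',m.sum(),np.median(P[m],0),np.percentile(Y[m],[2,98]))
"
```

```text
clock: 22.05
tcp_pos: [0.5264, -0.2388, 0.0938]
orientation: [0.0, 0.002, 1.0, -0.0]
wrist_force: [-0.8, 0.7, 0.9]
finger_gap: 0.0541
grip_force: 54.8
clock: 22.65
tcp_pos: [0.5262, -0.2387, 0.0933]
orientation: [0.0, 0.002, 1.0, 0.0]
wrist_force: [0.0, -0.4, -0.8]
finger_gap: 0.0729
grip_force: 0.0
shift [ 0.2 -0.3 -0.2] turn -0.004 | j6 -0.56 tcp [ 526.2 -238.7   93.3] gap 72.9 F [ 0.  -0.4 -0.8] t 22.65
clock: 23.45
tcp_pos: [0.5272, -0.0891, 0.2918]
orientation: [0.001, 0.003, 1.0, -0.0]
wrist_force: [0.6, 0.8, 0.4]
finger_gap: 0.0729
grip_force: 0.0
clock: 23.85
tcp_pos: [0.5273, 0.0112, 0.2908]
orientation: [0.0, 0.001, 1.0, -0.0]
wrist_force: [1.2, -0.0, 0.2]
finger_gap: 0.0727
grip_force: 0.0
shift [   0.9 -250.1  197.4] turn 0 | j6 -0.13 tcp [527.3  11.2 290.8] gap 72.7 F [ 1.2 -0.   0.2] t 23.85
side tile 1406 (array([ 528.6, -238.7]), array([ 58.9, 178.3]), 0.002) [np.float64(0.10647416231310136), np.float64(0.10650700458694745)]
 stick 183 [ 0.47035686 -0.27870015  0.09027896] [-0.30396967 -0.17638957]
 stick 179 [ 0.57840252 -0.27706141  0.09017843] [-0.30347733 -0.17515273]
top tile 1461 (array([ 530.3, -239. ]), array([ 57.1, 179.6]), 0.001) [np.float64(0.10667797645818111), np.float64(0.10672317974663936)]
 stick 197 [ 0.47203504 -0.20900755  0.09064834] [-0.30190811 -0.17629739]
 stick 204 [ 0.58021648 -0.20980619  0.09082763] [-0.30324903 -0.17499226]
```

View pics/fin_side.png

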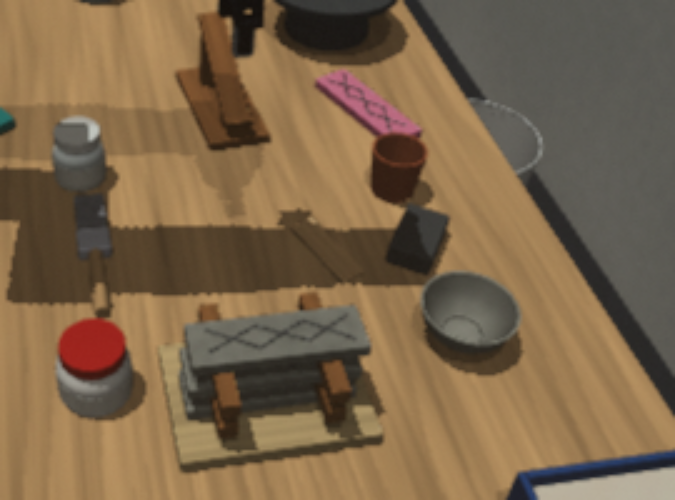

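The final view shows the tile level, lined face up, on both sticks squarely over the tile beneath (at about (277,340)), about 3–4 mm off centre. The other things have not moved, and the arm is clear.

```bash
python3 -c "
from workcell import workorder
print(workorder.hand_in())"
```

```text
the job is handed in; nothing more can be done
None
```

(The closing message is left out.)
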